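# Bench test of a rebuilt hand brake lever

### The job

The hydraulic brake on this power-barrow handlebar has been rebuilt and its port is plugged for a bench test. With the outside of the fingers only, press the brake lever (the one beside the square fluid reservoir) in towards the bar until it comes up firm against its stop, let it spring fully out again, then press it in to its stop a second time and finish while still holding it there, so that I can measure the gap left between lever and bar. Do not strain it, do not grip the lever or reach behind it, keep the fingers off the bar itself, and leave the other lever and the loose tools alone.

Things in the scene. Friction and masses are not known exactly. Their poses are not given: they have to be found in the camera images.
- lever_front (a point): middle of the brake lever blade's front face (robot's side), 100 mm from its upright pivot; moves with the lever. Axes: x square to this face, towards the bar, y outwards along the blade to its ball end 34 mm on, z up. Blade 16 mm high, 9 mm thick, straight for 14 mm to either side. 60 mm in front of it are free, and all below it down to 30 mm above the bench
- brake_lever (a joint): brake lever, rad: 0 fully out, 0.28 at its stop. It swings level, clockwise from above; lever_front goes 28 mm, the chord lying 0.2 rad from the resting x axis towards y. Return spring: about 2 N there at first, 7 N just before the stop, then it is hard. It springs out by itself. At the stop 10 to 40 mm are left to the bar. Where it rests varies by 8 mm (reach adjuster; pressing does not shift it)
- grip_mid (a point): on the bar's axis, in the middle of the rubber grip behind the brake lever (grip 33 mm in diameter, 110 mm long). Site x points level, away from the levers, y along the bar to its left end, z up
- reservoir_top (a point): the top of the lid of the square black reservoir on the brake cylinder (48 x 56 mm, lid 47 mm above the bar's axis), at the inner end of the brake lever; there is none at the other lever
- clutch_lever (a joint): the other lever, the clutch lever, rad: 0 fully out, 0.34 fully in. It is the brake lever's mirror image on the right half of the bar, without a reservoir. Leave it alone
- handlebar: straight steel bar, 22 mm in diameter, 450 mm long, a rubber grip at each end, level across a bench vice; origin at its middle, on its axis, 135 mm above the bench; y along the bar to the robot's left, x away from the levers. Fixed. Both levers lie at its height on the robot's side; the brake lever is on the left half
- spanner: loose ring spanner, 180 mm long, 8 mm high, lying on the bench under the left half of the bar; origin under its middle
- screwdriver: loose screwdriver, 162 mm long, 24 mm high, lying under the right half of the bar; origin under its middle
- nail_jar: jar of nails with a lid, 57 mm in diameter, 84 mm high, behind the left half of the bar; origin under its middle
- oil_can: small oil can with a bent spout, 158 mm high, on the bench to the left of the vice; origin under its middle
- tape_measure: tape measure, 77 x 34 mm, 56 mm high, on the bench to the left of the vice; origin under its middle
- caliper: steel caliper, 200 mm long, 7 mm high, lying flat, on the bench to the left of the vice; origin under its middle
- lever_back: the rear half of the brake lever's blade, whose face looks at the bar; not to be touched. Origin on the lever's pivot axis at the blade's mid-height, axes as lever_front; lever_front is at x -34.5, y 94 mm from it

How it is judged (in metres and radians):
On the way, in this order (a step that is already met when the one before it is completed fails the run):
1. the brake lever is pressed against its stop by the fingers (value of joint brake_lever above 0.26 rad and contact force between the fingers and brake_lever above 3 N), for 0.2 s.
2. the brake lever is let fully out again (value of joint brake_lever below 0.025 rad), for 0.1 s.
3. the brake lever is pressed against its stop a second time (all of step 1), for 0.2 s.
At the end, for the whole second after the job is handed in: The program finishes with the fingers still pressing the brake lever (more than 3 N) within 0.02 rad of its stop (0.28), for the second time, after the lever was fully out in between; the clutch lever is out (all of step 3 and value of joint clutch_lever below 0.05 rad); the arm keeps its last pose, push and grip.
It fails at once if the fingers take hold of or push on the handlebar (contact force between the fingers and handlebar above 3 N).
It fails at once if the brake lever is gripped or hooked from behind (contact force between the fingers and lever_back above 3 N).
It fails at once if the brake lever is strained (over 60 N) (contact force between anything else and brake_lever above 60 N).
It fails at once if the clutch lever is pressed (value of joint clutch_lever above 0.05 rad).
It fails at once if a loose tool is shifted or lifted (distance of any of spanner, screwdriver, nail_jar, oil_can, tape_measure, caliper from where it was at the start of the episode above 0.02 m).
It also fails if it takes over 38 s, if anything falls off the work surface, if the arm or the gripper's body presses on something with over 40 N, if the wrist force passes 120 N, or if a joint passes its speed limit or range.

### The arm

A 6-joint arm with a two-finger parallel gripper is mounted at the origin on a cart in front of the work surface, level with it; the furniture and walls round the work are solid. World frame = base frame: x ahead of the robot, y to its left, z up, the work surface at z = 0. Lengths are in mm, angles in rad, forces in N, time in s.
With the tool pointing down it reaches from about 350 to 875 mm from the base axis. Payload 4.2 kg.
Tool frame: the origin (TCP) lies on the mounting face of the last link; the fingertips stand 173 mm ahead of it and the grasp point (between the pads) lies 155 mm ahead of it (tcp_to_grasp is the distance from the TCP to the grasp point, in mm); z points along the fingers, y is the direction in which the jaws open and shut (so a half turn about z gives the same grasp; the last joint's range is limited). The gripper opens to 85 mm and grips with 20 to 120 N. Pads are 22 mm wide; open, the fingers measure 114 mm over their backs; the gripper's body (76 mm by 85 mm) begins 54 mm behind the grasp point. The pads swing forward as they close: fully open they stand 13 mm farther back than shut.
Start: joints at [1.549, 0.385, 0.008, 0, -1.194, -0.259], TCP at [173.171, 600.51, 404.712] pointing down, gripper open.
Joint ranges: [-3.14, 3.14], [-1.21, 2.06], [-1.07, 1.41], [-3.16, 2.05], [-2.99, -0.16], [-3.1, 3.1]. Speed limits (rad/s): [2.79, 2.79, 3.14, 3.14, 3.14, 3.14].

### API

Orientations are given as a unit quaternion [x, y, z, w].
In Python, from bench import * gives the robot as it stands. The module is installed in compiled form; this text tells all that it offers.
- The arm moves only by the tool apply_moves, never from a script. Its arguments are lists of equal length, an entry for each row: "fingers": the closure, from 0 (fully open) to 1 (shut); "dp": the shift along the world's x, y, z in cm, a list of three; "yaw": the turn about the world's z in degrees. A call has 1 to 10 rows; each row is the pose to reach, as a shift and turn from the pose measured when the call began; what a row does not reach only later rows make up. A row lasts 1/10 s, in which the tool goes at most 50 mm and 8.59 degrees, less where a joint would pass 70% of its speed; a pose out of reach is approached as far as the arm can. A call with a gripper value outside its range is refused whole. The fingers move at their own pace and stop on an object; the grip force is fixed at half the most. Time passes only in rows, so rows that repeat a pose let the fingers close. It gives the time, the measured TCP pose, the force and the opening at its end, in the units of the state.
- read_state(): the state, without advancing time (a new reading comes with each control period).
- get_image(name): name is "scene" or "side" or "wrist"; returns a dict with "color" (400x640x3 uint8, blue, green, red), "mtx" (3x3 intrinsics, pixels), "k1" (the pictures are not rectified: a ray, as slopes to the right and down, at radius r is drawn at 1 + k1 r^2 times it, then the intrinsics apply), "camera_from_world" (4x4, takes a point from world to camera coordinates); the wrist camera has in their place "tool_from_camera" (4x4, takes a point from camera to tool coordinates, whose origin is the TCP and whose axes are the flange's). Camera axes: x right, y down, z forward; pixel columns grow to the right and rows downward; lengths in mm; the calibration is good to about 2 mm. A picture is of the moment at which its call begins: read the wrist's pose just before it. There is no depth.
- job_done(): hands the job in, once; it reports no verdict.
The state is a dict: "clock": time; "joints": joint angles; "joint_vel": joint speeds; "joint_efforts": joint torques, N m; "position": TCP position; "ee_rot": TCP orientation; "contact_force": force on the tool from outside, world axes, zero at the start; "wrist_torque": the same for the moment, N m; "gripper_width": finger opening in mm.
Only numpy, scipy, OpenCV 4.12 (cv2) and the standard library are available. Lean on these libraries where they do the work, as an engineer would, in place of code of your own. Each camera call takes 0.05 s, during which the arm holds its last target. There are 200 camera calls.

## Working session

There is one attempt and no reset: what is moved stays moved. The work goes in short steps, Python scripts to look and compute and a tool call to move; the robot and the scene stay as the last step left them, time stands still between calls to the robot, and variables do not carry over. Pictures are saved under pics/ and viewed, about 8 in all and at most 12, crops included, and the job is handed in when it is done.

Besides the shell and the picture viewer there is one more tool, called as a command line: name --pt "numbers of a row" for each row, then --argument value for the rest. apply_moves: Moves the arm, as the interface text tells. Its arguments: {"type":"object","properties":{"fingers":{"type":"array","items":{"type":"number"}},"dp":{"type":"array","items":{"type":"array","items":{"type":"number"}}},"yaw":{"type":"array","items":{"type":"number"}}},"required":["fingers","dp","yaw"]}

```bash
mkdir -p pics; cat > h.py <<'E'
from bench import *
import numpy as np, cv2
def und(im,px):
    K=im["mtx"]; d=np.array([im["k1"],0,0,0,0.])
    return cv2.undistortPoints(np.array(px,float).reshape(-1,1,2),K,d).reshape(-1,2)
def ray(im,px):
    s=und(im,px); T=np.array(im["camera_from_world"]); R=T[:3,:3]; o=-R.T@T[:3,3]
    return o,np.c_[s,np.ones(len(s))]@R
def onz(im,px,z):
    o,d=ray(im,px); return o+d*((z-o[2])/d[:,2])[:,None]
def proj(im,P):
    T=np.array(im["camera_from_world"]); 
    return cv2.projectPoints(np.array(P,float).reshape(-1,1,3),cv2.Rodrigues(T[:3,:3])[0],T[:3,3],np.array(im["mtx"]),np.array([im["k1"],0,0,0,0.]))[0].reshape(-1,2)
E
python3 - <<'E'
from h import *
s=read_state(); print({k:np.round(s[k],3) for k in s})
for n in("scene","side"):
    im=get_image(n); cv2.imwrite(f"pics/{n}0.png",im["color"])
    T=np.array(im["camera_from_world"]); print(n,np.round(-T[:3,:3].T@T[:3,3]),np.round(T[:3,:3],2).tolist(),im["mtx"],im["k1"])
E
```

```text
{'clock': np.float64(0.0), 'joints': array([ 1.549,  0.386,  0.007, -0.   , -1.194, -0.259]), 'joint_vel': array([ 0.001, -0.002, -0.001, -0.   , -0.001, -0.001]), 'joint_efforts': array([-0.0000e+00, -3.9229e+01,  1.8840e+01,  4.1860e+00, -5.0000e-03,
       -0.0000e+00]), 'position': array([173.121, 600.33 , 403.592]), 'ee_rot': array([ 0.99 , -0.14 , -0.   ,  0.001]), 'contact_force': array([-1.09 , -0.042, -0.789]), 'wrist_torque': array([ 0.022,  0.051, -0.022]), 'gripper_width': np.float64(85.518)}
scene [-340. -942.  716.] [[0.64, -0.77, -0.01], [-0.37, -0.29, -0.88], [0.67, 0.57, -0.47]] [[404.739212     0.         320.10373968]
 [  0.         404.739212   204.83318807]
 [  0.           0.           1.        ]] -0.10232422150211595
side [556. 707. 780.] [[-1.0, 0.02, 0.02], [-0.0, 0.58, -0.82], [-0.03, -0.82, -0.58]] [[372.31163719   0.         326.41803856]
 [  0.         372.31163719 199.59825491]
 [  0.           0.           1.        ]] -0.045568711719727206
```

View pics/scene0.png

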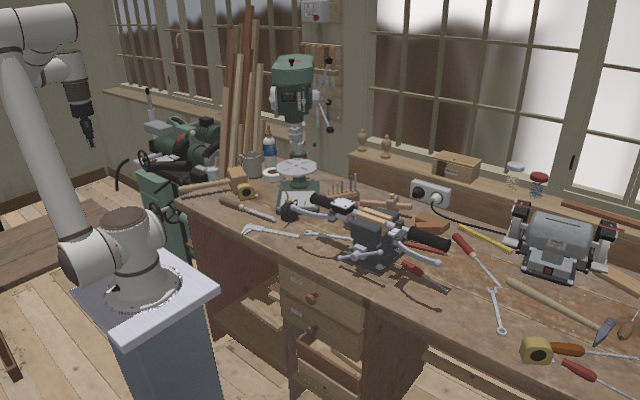

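View pics/side0.png

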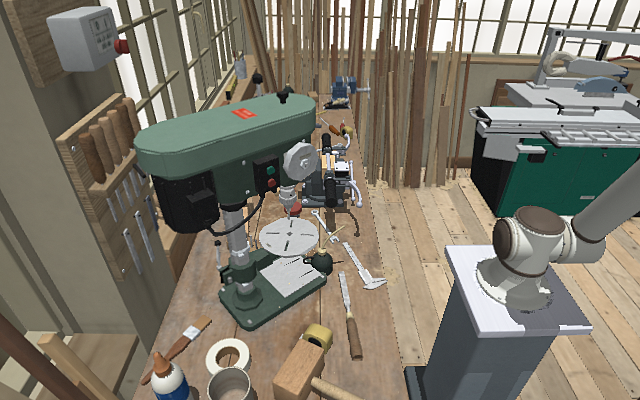

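The scene view shows the bar in a vice around (375,222), and the side view shows it around (335,175). The drill press stands to the left of the bar. Next I'll enlarge both.

```bash
python3 - <<'E'
from h import *
a=cv2.imread("pics/scene0.png")[180:300,280:460]; b=cv2.imread("pics/side0.png")[125:225,290:380]
cv2.imwrite("pics/c1.png",np.vstack([cv2.resize(a,(540,360),interpolation=cv2.INTER_CUBIC)]))
A=cv2.resize(a,(450,300),interpolation=cv2.INTER_CUBIC);A=cv2.resize(a,None,fx=2.9,fy=2.9,interpolation=cv2.INTER_CUBIC)
B=cv2.resize(b,None,fx=2.9,fy=2.9,interpolation=cv2.INTER_CUBIC); B=cv2.copyMakeBorder(B,0,A.shape[0]-B.shape[0],0,0,0)
cv2.imwrite("pics/c1.png",np.hstack([A,B]))
E
```

```text
(no output)
```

View pics/c1.png

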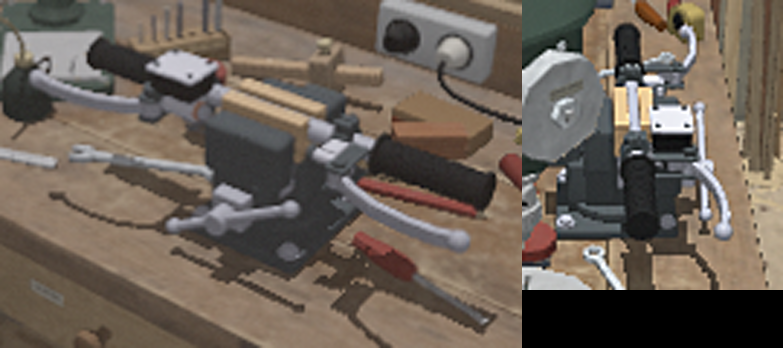

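The enlarged views show:
- **Scene:** the reservoir lid is at about (343,204), the brake lever's ball end at about (293,206), and the clutch lever's ball at about (438,263).
- **Side:** the brake ball is at about (359,205), the brake grip's left end at (331,204), and the lid at (342,168).

Now to turn these into positions on the z=135 plane.

```bash
python3 - <<'E'
from h import *
A=get_image("scene");B=get_image("side")
z=2.9
def ca(x,y): return (280+x/z,180+y/z)
def cb(x,y): return (290+(x-522)/z,125+y/z)
np.set_printoptions(suppress=True,precision=1)
print("scene: ball, clutchball, lid(182), blade pts @135", onz(A,[ca(38,77),ca(458,240)],135),onz(A,[ca(182,66)],182),onz(A,[ca(60,88),ca(90,100),ca(125,106)],135))
print("scene grip ends", onz(A,[ca(97,50),ca(487,188)],135))
print("side: ball,clutchball,lid", onz(B,[cb(723,232),cb(687,33)],135),onz(B,[cb(673,117)],182))
print("side blade", onz(B,[cb(720,205),cb(714,180),cb(706,165)],135), "grip axis",onz(B,[cb(640,225),cb(637,165),cb(627,40)],135))
E
```

```text
scene: ball, clutchball, lid(182), blade pts @135 [[ 432.3 -182.9  135. ]
 [ 439.  -652.5  135. ]] [[ 473.2 -339.4  182. ]] [[ 428.8 -217.1  135. ]
 [ 429.  -257.6  135. ]
 [ 441.4 -293.   135. ]]
scene grip ends [[ 517.5 -191.2  135. ]
 [ 526.6 -638.9  135. ]]
side: ball,clutchball,lid [[ 428.9 -182.   135. ]
 [ 435.4 -647.   135. ]] [[ 473.7 -334.   182. ]]
side blade [[ 427.6 -230.5  135. ]
 [ 429.8 -278.7  135. ]
 [ 436.2 -309.2  135. ]] grip axis [[ 513.3 -193.7  135. ]
 [ 513.3 -308.4  135. ]
 [ 518.3 -623.6  135. ]]
```

```bash
python3 - <<'E'
from h import *
A=get_image("scene");B=get_image("side")
np.set_printoptions(suppress=True,precision=1)
def tri(pa,pb):
    o1,d1=ray(A,[pa]);o2,d2=ray(B,[pb]);d1=d1[0];d2=d2[0]
    s=np.linalg.lstsq(np.c_[d1,-d2],o2-o1,rcond=None)[0]
    p,q=o1+s[0]*d1,o2+s[1]*d2; return (p+q)/2,np.linalg.norm(p-q)
for n,a,b in[("table",(297,168),(289,237)),("hub",(322,101),(302,160)),("chuck",(295,148),(291,207)),("lid",(342.8,203),(342,165.5)),("ball",(293.1,206.6),(359.3,205)),("headtop knob",(292,61),(285,95)),("oilcan",(290,212),(319,262))]: print(n,*tri(a,b))
print("oil@50",onz(B,[(319,262)],50),onz(A,[(289,212)],50))
E
```

```text
table [626.9 -19.1 152.7] 3.4851164484531876
hub [ 617.4 -108.5  371.3] 94.69192068524787
chuck [616.1 -28.9 236.8] 5.645536771938024
lid [ 474.2 -338.1  179.8] 1.611223544102741
ball [ 429.9 -183.4  135.1] 2.926242449724108
headtop knob [620.3 -24.4 522.9] 2.79794698219306
oilcan [546.3 -56.3  23.6] 3.731010739285312
oil@50 [[548.1 -31.3  50. ]] [[508.1 -87.6  50. ]]
```

apply_moves --fingers '[1,1,1,1,1,1]' --pt "0 -1 4" --pt "0 -2 8" --pt "0 -4 10" --pt "0 -8 10" --pt "0 -12 10" --pt "0 -12 10" --yaw '[0,4,8,8,8,8]'

```text
clock: 0.9
position: [173.2, 476.2, 505.5]
ee_rot: [0.997, -0.071, -0.0, 0.0]
contact_force: [0.5, 1.4, 0.9]
gripper_width: 0.4
```

apply_moves --fingers '[1,1,1,1,1,1,1,1,1,1]' --pt "2.5 -3.5 0" --pt "5.5 -7.5 0" --pt "8.5 -11.5 0" --pt "11.5 -15.5 0" --pt "14.5 -19.5 0" --pt "17.5 -23.5 0" --pt "20.5 -27.5 0" --pt "20.5 -32 0" --pt "20.5 -37 0" --pt "20.5 -41.5 0" --yaw '[0,0,0,0,0,0,0,0,0,0]'

```text
clock: 1.9
position: [378.3, 59.5, 505.7]
ee_rot: [0.997, -0.071, -0.0, 0.0]
contact_force: [0.9, 0.3, 1.2]
gripper_width: -0.1
```

apply_moves --fingers '[1,1,1,1,1,1,1,1,1,1]' --pt "0 -4 0" --pt "0 -8 0" --pt "0 -12 0" --pt "0 -16 0" --pt "0 -20 0" --pt "0 -24 0" --pt "0 -28 0" --pt "0 -28 0" --pt "0 -28 0" --pt "0 -28 0" --yaw '[0,0,0,0,0,0,0,0,0,0]'

```text
clock: 2.9
position: [378.5, -220.0, 505.6]
ee_rot: [0.998, -0.071, -0.0, -0.0]
contact_force: [-0.0, 0.4, 0.3]
gripper_width: 0.2
```

```bash
cat >> h.py <<'E'
from scipy.spatial.transform import Rotation as Ro
def wrist():
    s=read_state(); im=get_image("wrist"); W=np.eye(4); W[:3,:3]=Ro.from_quat(s["ee_rot"]).as_matrix(); W[:3,3]=s["position"]
    im["camera_from_world"]=np.linalg.inv(W@np.array(im["tool_from_camera"])); return im
E
python3 - <<'E'
from h import *
im=wrist(); c=im["color"]
np.save("w.npy",im,allow_pickle=True)
for p in[(430,-183,135),(424,-217,135),(474,-338,182)]: print(p,proj(im,[p]))
cv2.imwrite("pics/w1.png",c)
E
```

```text
(430, -183, 135) [[274.30068476 126.03531226]]
(424, -217, 135) [[308.36617501 127.17531356]]
(474, -338, 182) [[443.60345331  51.50506793]]
```

View pics/w1.png

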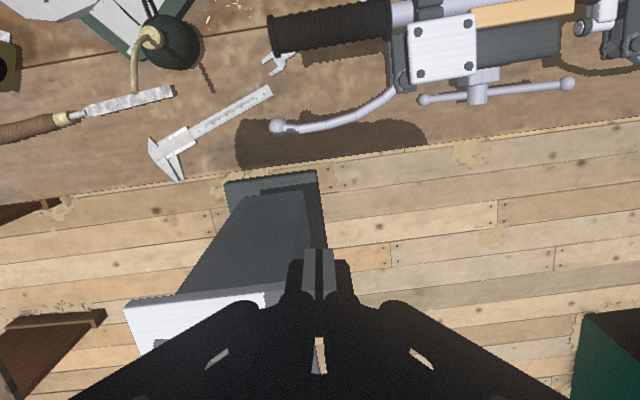

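The wrist view shows the ball at (277,126), about 3 px from where I predicted it. The blade runs right from there to about (390,95), the lid is at (443,48), and the shut fingers are at (318,270). Next I'll measure the blade's front edge.

```bash
python3 - <<'E'
from h import *
im=np.load("w.npy",allow_pickle=True).item(); c=im["color"].astype(int)
np.set_printoptions(suppress=True,precision=1)
m=(c[...,0]>c[...,2]-8)&(c.sum(2)>270); m[:, :265]=0; m[:112]=0;m[142:]=0
for u in range(268,350,5):
    v=np.where(m[:,u])[0]
    if len(v): print(u,v.min(),v.max(),onz(im,[(u,v.min()-.5),(u,v.max()+.5)],135)[:,:2].ravel())
E
```

```text
273 119 133 [ 437.5 -183.1  422.8 -180.3]
278 118 134 [ 437.8 -188.2  421.1 -185.2]
283 119 133 [ 436.1 -193.   421.4 -190.4]
288 124 132 [ 430.5 -197.2  421.6 -195.6]
293 124 132 [ 429.8 -202.2  420.9 -200.7]
298 125 132 [ 428.1 -207.   420.2 -205.7]
303 124 133 [ 428.4 -212.2  418.5 -210.6]
308 123 132 [ 428.6 -217.3  418.8 -215.8]
313 122 131 [ 428.9 -222.5  419.  -221. ]
318 121 130 [ 429.2 -227.6  419.3 -226.2]
323 121 130 [ 428.5 -232.6  418.6 -231.2]
328 119 128 [ 429.7 -237.8  419.9 -236.5]
333 117 127 [ 431.  -243.1  420.2 -241.7]
338 116 126 [ 431.2 -248.2  420.5 -246.8]
343 115 124 [ 431.5 -253.2  421.7 -252.1]
348 113 122 [ 432.7 -258.4  423.  -257.3]
```

apply_moves --fingers '[1,1,1,1,1,1,1,1]' --pt "0 0 -4" --pt "0 0 -8" --pt "0 0 -12" --pt "0 0 -16" --pt "0 0 -19" --pt "0 0 -21" --pt "0 0.1 -21.6" --pt "0 0.1 -21.6" --yaw '[0,0,0,0,-2,-4,-5,-5]'

```text
clock: 3.75
position: [378.9, -217.9, 289.7]
ee_rot: [0.994, -0.112, -0.0, 0.0]
contact_force: [0.3, 1.0, 0.2]
gripper_width: -0.0
```

```bash
python3 - <<'E'
from h import *
im=wrist(); np.save("w2.npy",im,allow_pickle=True); s=read_state(); print(s["position"],s["contact_force"],s["wrist_torque"])
cv2.imwrite("pics/w2.png",im["color"])
E
```

```text
[ 379.17398639 -218.13597835  290.55305049] [-0.62156034 -0.09336181  0.50599844] [-0.0197452  -0.00141001  0.03239281]
```

View pics/w2.png

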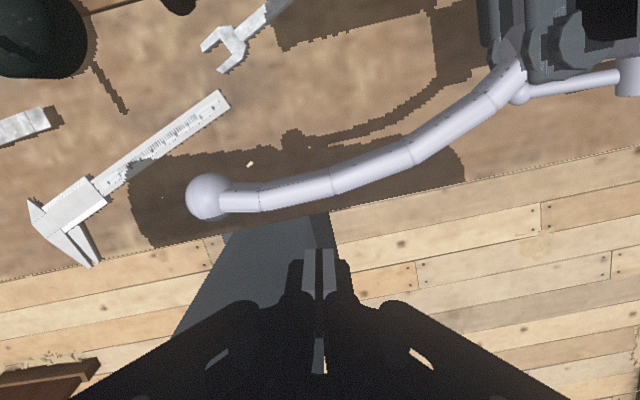

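The fingers at (318,250) stand in front of the blade, which runs through (296,193). The ball is at (208,195), and the straight segment spans u 260 to 333.

```bash
python3 - <<'E'
from h import *
np.set_printoptions(suppress=True,precision=1)
im=np.load("w2.npy",allow_pickle=True).item()
print(onz(im,[(208,196),(260,212),(298,204),(333,194)],135)[:,:2])
print(onz(im,[(305,250),(333,250)],117))
E
```

```text
[[ 429.2 -185.7]
 [ 418.1 -203.8]
 [ 418.  -219.5]
 [ 419.  -233.9]]
[[ 388.7 -214.5  117. ]
 [ 385.7 -227.6  117. ]]
```

apply_moves --fingers '[1,1,1,1]' --pt "1 0 0" --pt "1.8 0 0" --pt "2.4 0 0" --pt "2.4 0 0" --yaw '[0,0,0,0]'

```text
clock: 4.2
position: [404.4, -218.2, 291.0]
ee_rot: [0.994, -0.112, 0.002, 0.0]
contact_force: [0.2, -0.6, -0.3]
gripper_width: 0.0
```

apply_moves --fingers '[1,1,1,1,1]' --pt "0.4 0 0" --pt "0.8 0.1 0" --pt "1.2 0.1 0" --pt "1.6 0.2 0" --pt "1.6 0.2 0" --yaw '[0,0,0,0,0]'

```text
clock: 4.7
position: [419.5, -215.7, 290.2]
ee_rot: [0.994, -0.112, -0.001, -0.0]
contact_force: [-4.3, 3.4, 1.3]
gripper_width: -0.3
```

apply_moves --fingers '[1,1,1,1]' --pt "0.3 0 0" --pt "0.6 0.1 0" --pt "0.9 0.1 0" --pt "0.9 0.1 0" --yaw '[0,0,0,0]'

```text
clock: 5.1
position: [428.0, -214.3, 289.7]
ee_rot: [0.994, -0.112, -0.003, -0.001]
contact_force: [-5.4, 4.2, 2.5]
gripper_width: -0.2
```

apply_moves --fingers '[1,1,1,1]' --pt "0.2 0 0" --pt "0.4 0 0" --pt "0.5 0.1 0" --pt "0.5 0.1 0" --yaw '[0,0,0,0]'

```text
clock: 5.5
position: [432.6, -213.4, 289.6]
ee_rot: [0.994, -0.112, -0.004, -0.001]
contact_force: [-5.6, 0.7, 2.9]
gripper_width: 0.1
```

apply_moves --fingers '[1,1,1]' --pt "0.1 0 0" --pt "0.2 0 0" --pt "0.2 0 0" --yaw '[0,0,0]'

```text
clock: 5.8
position: [433.9, -213.4, 289.4]
ee_rot: [0.994, -0.113, -0.006, -0.001]
contact_force: [-6.1, 1.4, 3.3]
gripper_width: 0.2
```

apply_moves --fingers '[1,1,1]' --pt "0.1 0 0" --pt "0.2 0 0" --pt "0.2 0 0" --yaw '[0,0,0]'

```text
clock: 6.1
position: [435.2, -213.3, 289.3]
ee_rot: [0.994, -0.113, -0.007, -0.001]
contact_force: [-6.1, 1.5, 3.3]
gripper_width: 0.2
```

apply_moves --fingers '[1,1,1]' --pt "0.1 0 0" --pt "0.2 0 0" --pt "0.2 0 0" --yaw '[0,0,0]'

```text
clock: 6.4
position: [436.4, -213.3, 289.2]
ee_rot: [0.994, -0.113, -0.009, -0.001]
contact_force: [-6.7, 2.3, 3.9]
gripper_width: -0.3
```

apply_moves --fingers '[1,1,1]' --pt "0.1 0 0" --pt "0.3 0 0" --pt "0.3 0 0" --yaw '[0,0,0]'

```text
clock: 6.7
position: [438.6, -213.2, 289.1]
ee_rot: [0.993, -0.113, -0.011, -0.001]
contact_force: [-6.2, 1.9, 4.3]
gripper_width: -0.2
```

apply_moves --fingers '[1,1,1]' --pt "0.1 0 0" --pt "0.3 0 0" --pt "0.3 0 0" --yaw '[0,0,0]'

```text
clock: 7.0
position: [440.2, -213.2, 288.8]
ee_rot: [0.993, -0.114, -0.014, -0.001]
contact_force: [-8.9, 1.8, 6.4]
gripper_width: 0.1
```

apply_moves --fingers '[1,1,1]' --pt "0.1 0 0" --pt "0.2 0 0" --pt "0.2 0 0" --yaw '[0,0,0]'

```text
clock: 7.3
position: [441.0, -213.3, 288.7]
ee_rot: [0.993, -0.114, -0.016, -0.001]
contact_force: [-8.4, 1.6, 5.2]
gripper_width: 0.2
```

```bash
python3 - <<'E'
from h import *
im=wrist(); np.save("w3.npy",im,allow_pickle=True); s=read_state(); print(s["position"],s["contact_force"],s["wrist_torque"],s["ee_rot"])
cv2.imwrite("pics/w3.png",im["color"])
E
```

```text
[ 440.96578233 -213.29205743  288.69219743] [-8.16098154  1.52627989  4.90975841] [ 0.31512645  2.05263847 -0.02765282] [ 9.93328615e-01 -1.14149101e-01 -1.63561095e-02 -8.49953582e-04]
```

View pics/w3.png

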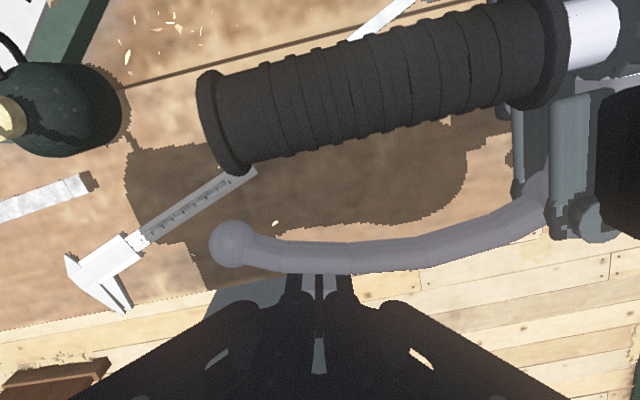

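The blade covers the fingertips, the ball is at (232,244), and there is still a gap to the grip. I'll work out the lever angle from how far the ball has moved.

```bash
python3 - <<'E'
from h import *
np.set_printoptions(suppress=True,precision=3)
im=np.load("w3.npy",allow_pickle=True).item()
b1=np.array([429.3,-185.8]); b2=onz(im,[(232,244)],135)[0,:2]
# pivot: lever_front(418,-219.5)+R(-a)*(34.5,-94)
for a in(.05,.08,.1):
    R=np.array([[np.cos(a),np.sin(a)],[-np.sin(a),np.cos(a)]]); p=np.array([418,-219.5])+R@[34.5,-94]
    f=lambda v:np.arctan2(v[0],v[1])
    print(a,p,b2,f(b2-p)-f(b1-p),np.linalg.norm(b1-p),np.linalg.norm(b2-p))
E
```

```text
0.05 [ 447.759 -315.107] [ 465.136 -183.891] 0.27346318696812866 130.61768211552416 132.36167696693798
0.08 [ 444.878 -315.956] [ 465.136 -183.891] 0.27133044157993086 131.08530433958393 133.6103931069205
0.1 [ 442.943 -316.475] [ 465.136 -183.891] 0.2698816625733954 131.38493976069543 134.42843280614017
```

apply_moves --fingers '[1,1,1]' --pt "0.2 0 0" --pt "0.4 0 0" --pt "0.4 0 0" --yaw '[0,0,0]'

```text
clock: 7.65
position: [442.6, -213.4, 288.2]
ee_rot: [0.993, -0.115, -0.021, -0.001]
contact_force: [-10.7, 0.7, 7.1]
gripper_width: -0.0
```

apply_moves --fingers '[1,1,1]' --pt "0.2 0 0" --pt "0.4 0 0" --pt "0.4 0 0" --yaw '[0,0,0]'

```text
clock: 7.95
position: [444.2, -213.5, 287.8]
ee_rot: [0.993, -0.115, -0.026, -0.001]
contact_force: [-10.8, 0.6, 8.2]
gripper_width: -0.1
```

apply_moves --fingers '[1,1,1,1,1]' --pt "0.2 0 0.1" --pt "0.4 0 0.1" --pt "0.6 0 0.2" --pt "0.6 0 0.2" --pt "0.6 0 0.2" --yaw '[0,0,0,0,0]'

```text
clock: 8.45
position: [446.5, -213.7, 288.6]
ee_rot: [0.993, -0.116, -0.033, -0.001]
contact_force: [-13.6, -0.5, 7.0]
gripper_width: 0.1
```

```bash
python3 - <<'E'
from h import *
np.set_printoptions(suppress=True,precision=3)
s=read_state(); im=wrist(); R=Ro.from_quat(s["ee_rot"]).as_matrix()
print(s["contact_force"],s["position"],s["position"]+R@[0,0,155],s["joints"])
cv2.imwrite("pics/w4.png",im["color"]); np.save("w4.npy",im,allow_pickle=True)
g=cv2.cvtColor(im["color"],cv2.COLOR_BGR2GRAY)
t=cv2.cvtColor(cv2.imread("pics/w3.png"),cv2.COLOR_BGR2GRAY)[214:274,205:260]
r=cv2.matchTemplate(g,t,cv2.TM_CCOEFF_NORMED);_,v,_,l=cv2.minMaxLoc(r); px=(l[0]+27,l[1]+30); print(v,px)
b2=onz(im,[px],135)[0,:2];p=np.array([444.9,-316]);f=lambda v:np.arctan2(v[0],v[1]);print(b2,f(b2-p)-f(np.array([429.3,-185.8])-p))
E
```

```text
[-13.621  -0.548   7.007] [ 446.477 -213.708  288.626] [ 436.357 -212.255  133.963] [-0.118  0.302 -0.447 -0.002 -0.888  1.457]
0.9689927697181702 (232, 245)
[ 465.592 -183.932] 0.27466096870128875
```

apply_moves --fingers '[1,1,1,1,1,1,1,1,1]' --pt "-0.8 0 0" --pt "-1.6 -0.1 0" --pt "-2.4 -0.2 0" --pt "-3.2 -0.3 0" --pt "-4 -0.4 0.1" --pt "-4.8 -0.5 0.1" --pt "-5.2 -0.5 0.1" --pt "-5.2 -0.5 0.1" --pt "-5.2 -0.5 0.1" --yaw '[0,0,0,0,0,0,0,0,0]'

```text
clock: 9.4
position: [394.7, -218.8, 289.8]
ee_rot: [0.993, -0.116, -0.033, -0.001]
contact_force: [-0.1, 0.2, -0.4]
gripper_width: -0.1
```

```bash
python3 - <<'E'
from h import *
np.set_printoptions(suppress=True,precision=3)
s=read_state(); im=wrist(); R=Ro.from_quat(s["ee_rot"]).as_matrix()
print(s["contact_force"],s["position"],s["position"]+R@[0,0,155],s["ee_rot"])
cv2.imwrite("pics/w5.png",im["color"]); np.save("w5.npy",im,allow_pickle=True)
E
```

```text
[-0.056  0.237 -0.355] [ 394.725 -218.752  289.783] [ 384.736 -217.34   135.112] [ 0.993 -0.116 -0.033 -0.001]
```

View pics/w5.png

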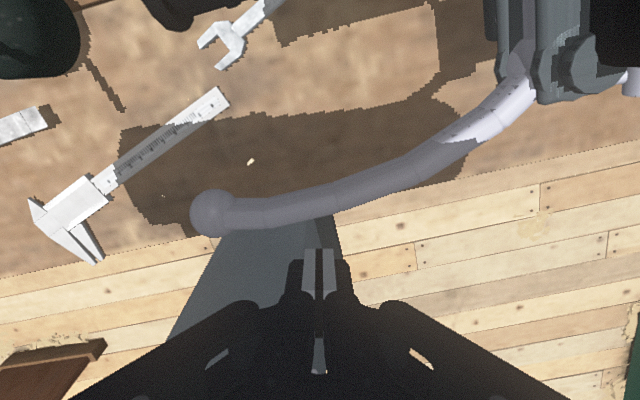

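The fingers are clear of the lever and the force reads zero. The ball is at (212,213).

```bash
python3 - <<'E'
from h import *
im=np.load("w5.npy",allow_pickle=True).item()
b=onz(im,[(212,213)],135)[0,:2];p=np.array([444.9,-316]);f=lambda v:np.arctan2(v[0],v[1]);print(b,f(b-p)-f(np.array([429.3,-185.8])-p))
E
```

```text
[ 428.99566163 -185.5829844 ] -0.0021034659060777117
```

apply_moves --fingers '[1,1,1,1,1,1,1,1,1,1]' --pt "0.8 0 0" --pt "1.4 0.1 0" --pt "1.9 0.2 0" --pt "2.4 0.2 0" --pt "2.9 0.3 0" --pt "3.4 0.4 0" --pt "3.9 0.4 0" --pt "4.4 0.5 0" --pt "4.8 0.5 0" --pt "4.8 0.5 0" --yaw '[0,0,0,0,0,0,0,0,0,0]'

```text
clock: 10.45
position: [441.5, -212.8, 288.6]
ee_rot: [0.993, -0.116, -0.036, -0.002]
contact_force: [-6.7, 6.2, 2.4]
gripper_width: -0.2
```

The lever came fully out (-0.002 rad). Next, the second press to the stop.

apply_moves --fingers '[1,1,1,1,1,1,1,1]' --pt "0.3 0 0" --pt "0.6 0 0" --pt "0.9 0 0" --pt "1.2 0 0.1" --pt "1.5 0 0.1" --pt "1.5 0 0.1" --pt "1.5 0 0.1" --pt "1.5 0 0.1" --yaw '[0,0,0,0,0,0,0,0]'

```text
clock: 11.25
position: [451.1, -212.4, 287.3]
ee_rot: [0.992, -0.118, -0.046, -0.003]
contact_force: [-15.2, 2.2, 5.4]
gripper_width: 0.4
```

```bash
cat > chk.py <<'E'
from h import *
np.set_printoptions(suppress=True,precision=3)
s=read_state(); im=wrist(); R=Ro.from_quat(s["ee_rot"]).as_matrix()
print(s["contact_force"],s["position"],s["position"]+R@[0,0,155],s["ee_rot"])
cv2.imwrite("pics/w6.png",im["color"])
g=cv2.cvtColor(im["color"],cv2.COLOR_BGR2GRAY)
t=cv2.cvtColor(cv2.imread("pics/w3.png"),cv2.COLOR_BGR2GRAY)[214:274,205:260]
r=cv2.matchTemplate(g,t,cv2.TM_CCOEFF_NORMED);_,v,_,l=cv2.minMaxLoc(r); px=(l[0]+27,l[1]+30); print(v,px)
b2=onz(im,[px],135)[0,:2];p=np.array([444.9,-316]);f=lambda v:np.arctan2(v[0],v[1]);print(b2,f(b2-p)-f(np.array([429.3,-185.8])-p))
E
python3 chk.py
```

```text
[-15.151   2.24    5.35 ] [ 451.087 -212.428  287.337] [ 436.916 -209.932  133.007] [ 0.992 -0.118 -0.046 -0.003]
0.9411163330078125 (237, 247)
[ 465.733 -184.03 ] 0.2758150851127464
```

```bash
python3 - <<'E'
from bench import *
s=read_state(); print(s["contact_force"],s["position"],s["clock"])
if 9<-s["contact_force"][0]<30: print(job_done())
E
```

```text
[-16.04932238   2.70163015   4.73599111] [ 451.11095867 -212.41610358  287.33594304] 11.3
the job is handed in; nothing more can be done
None
```

I pressed the brake lever to its stop with the outside of the shut fingers, let it spring fully out, then pressed it in again. I handed the job in at 11.3 s with the fingers still holding the lever there.

| Stage | Lever angle from wrist camera (rad) | Push along x (N) |
|---|---|---|
| First press | about 0.275 | about 14 |
| Let out | about 0.00, fingers clear | about 0 |
| Second press, holding | about 0.276 | about 16 |

- **At the stop:** the angles are camera estimates, good to about 0.01–0.02 rad. On the first press the fingers stopped advancing while the force kept rising. The second press ended with them within 0.6 mm of that spot, at slightly more force.
- **Tool tilt:** the interface could not level the tool again, so it finished leaning about 5° from the push. The fingers stayed in front of the blade throughout.
- **Not checked:** I did not take a last picture of the clutch lever or the loose tools. The fingers never went near the clutch lever, and no unexpected contact force showed up.

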